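# Take the milk frother's whisk out and stand it in the mug to soak

## Robot

A 7-joint arm with a two-finger parallel gripper is mounted at the origin on a cart in front of the work surface, level with it; the furniture and walls round the work are solid. World frame = base frame: x ahead of the robot, y to its left, z up, the work surface at z = 0. Lengths are in m, angles in degrees, forces in N, time in s.
With the tool pointing down it reaches from about 0.425 to 0.875 m from the base axis. Payload 4.7 kg.
Tool frame: the origin (TCP) lies on the centre line of the jaws, within the pads' length; the fingertips stand 14 mm ahead of it and the grasp point (between the pads) lies 5 mm behind it; z points along the fingers, y is the line along which they close (so a half turn about z gives the same grasp; the last joint's range is limited). The gripper opens to 87 mm and grips with 3 to 60 N. Pads are 19 mm wide; open, the fingers measure 117 mm over their backs; the gripper's body (75 mm by 190 mm) begins 51 mm behind the grasp point.
Start: joints at [-73.963, 18.392, -4.016, 83.108, 1.295, 78.541, -3.26], TCP at [0.171, 0.627, 0.237] pointing down, gripper open.
Joint ranges: [-163.93, 163.93], [-17.29, 119.83], [-79.2, 71.16], [3.27, 140.29], [-89.18, 269.18], [5.43, 117.66], [-154.24, 154.24]. Speed limits (degrees/s): [147.25, 147.25, 180, 180, 180, 180, 180].

## Interface

Orientations are given as [roll, pitch, yaw] about the fixed x, y, z axes, in that order (R = Rz(yaw) Ry(pitch) Rx(roll)).
In Python, from cell import env gives the robot as it stands.
- The arm moves only by the tool jog_arm, never from a script. Its argument "motion" is a list that holds one entry, the list of rows, each a list of 7 numbers: the shift along the tool's x, y, z in units of 0.1 m (1.0 is 0.1 m), then the turn, a rotation vector about the tool's x, y, z in units of 180 degrees (1.0 is 180 degrees), then the closure, from 0 (fully open) to 1 (shut). A call has 1 to 5 rows; each row is the pose to reach, as a shift and turn from the pose commanded when the call began, along the tool's axes at that moment, turning the shorter way round; what a row does not reach only later rows make up. A row lasts 1/10 s, in which the tool goes at most 50 mm and 8.59 degrees, less where a joint would pass 70% of its speed; a pose out of reach is approached as far as the arm can. A call with a number of a shift or a turn outside -1 to 1 is refused whole. A call with a gripper value outside its range is refused whole. The fingers move at their own pace and stop on an object; "grip_force" is the grip in N (left out, the last holds). Time passes only in rows, so rows that repeat a pose let the fingers close. It gives the time, the measured TCP pose, the force, the opening and the grip force at its end, in the units of the state.
- env.get_obs(): the state, without advancing time (a new reading comes with each control period).
- env.read_camera(name): name is "scene" or "top" or "wrist"; returns (picture, depth): 400x640x3 uint8, red, green, blue; 400x640 float32, m along the optical axis (not along the pixel's ray), 0 where there is no reading.
- env.camera_info(name): a dict with "camera_matrix" (3x3 intrinsics, pixels), "k1" (the pictures are not rectified: a ray, as slopes to the right and down, at radius r is drawn at 1 + k1 r^2 times it, then the intrinsics apply), "origin" and "orientation" of the camera in the world; the wrist camera has in their place "mount" (4x4, takes a point from camera to tool coordinates, whose origin is the TCP and whose axes are the flange's). Camera axes: x right, y down, z forward; pixel columns grow to the right and rows downward; lengths in m; the calibration is good to about 2 mm. A picture is of the moment at which its call begins: read the wrist's pose just before it. camera_info takes no time and is no camera call.
- env.sign_off(): hands the job in; it is judged then, once.
The state is a dict: "time_s": time; "qpos": joint angles; "joint_velocities": joint speeds; "effort": joint torques, N m; "tool_pos": TCP position; "tool_rot": TCP orientation; "force": force on the tool from outside, world axes, zero at the start; "wrist_torque": the same for the moment, N m; "grip_width": finger opening in m; "grasp_force": force on a finger pad.
Only numpy, scipy, OpenCV 4.12 (cv2) and the standard library are available. Lean on these libraries where they do the work, as an engineer would, in place of code of your own. Each camera call takes 0.05 s, during which the arm holds its last target. There are 200 camera calls.

## Task

The milk frother is empty and its whisk needs soaking: reach down inside the narrow jug, lift the whisk out and stand it upright on the bottom of the big leaf-patterned mug, lowering it all the way down before you let go rather than dropping it. Shut the frother's lid flush on the jug. Leave the frother and the mug standing where they are and do not disturb the espresso cup, the teaspoon and the tea box near them.

Things in the scene. Friction and masses are not known exactly. Their poses are not given: they have to be found in the camera images.
- frother: Milk frother, loose, 1.3 kg: white round jug on a black foot, 104 mm across (foot 114), rim 122 mm above the worktop, round black button on its front. Inside: a steel cylinder, 86 mm wide, 100 mm deep, walls 9 mm; wide-open fingers do not fit in. Origin: centre of the underside; z up the jug's axis, -x to the front, +x to the lid's hinge, y parallel to the hinge.
- lid (a joint): Hinge of the frother's black lid: 0 rad = shut flush, 1.57 = upright, stop at 2.6 (leaning back, away from the jug). Starts open at 2.25 to 2.5, its tab then up to 235 mm above the worktop: a carried thing must pass over or round it. Stiff, no spring: the lid stays at any angle; about 1 N at its free edge moves it.
- lid_hinge (a point): On the lid's hinge axis (along the frother's y): 60 mm from the jug's axis on the frother's +x side, 126 mm above the worktop. A 34 mm wide hinge block below it sticks out to 64 mm from the jug's axis.
- lid_edge (a point): Outer end of the lid's thumb tab, 126 mm from the hinge axis. The lid is a disc, 104 mm wide, 12 mm thick, centred 60 mm from the hinge axis on the line hinge to tab; its upper face (the one looking away from the jug when open) lies 8 to 10 mm off that line. The tab is 28 mm wide, 6 mm thick, reaches 14 mm past the disc.
- jug_floor (a point): Centre of the jug's inner floor, 22 mm above the worktop; here a black drive boss, 17 mm in diameter, stands up 6 mm.
- whisk: Whisk, loose, about 60 g, 78 mm tall: coil ring 40 mm wide at the foot (0 to 13 mm), whose open hub sits over the drive boss with 5 mm play (nothing holds it), 9 mm steel stem, round black grip 18 to 20 mm wide from 44 to 78 mm above the foot. Stands upright in the jug, top 22 mm below the jug's rim. Origin: centre of the foot's underside; z up the stem.
- mug: Big white mug, leaf pattern, loose, about 0.3 kg, 95 mm high, 92 mm wide outside at the rim; inside tapering from 72 mm wide at the rim to about 48 mm at the bottom. Origin: at its underside, midway between the handle's outer end and the far wall; handle to -y; the bowl's axis lies 16.5 mm from the origin on the +y side; z up.
- mug_mouth (a point): Centre of the mug's mouth, at rim height: 95 mm above the mug's underside and 87 mm above its inner floor (which lies 8 mm above the worktop).
- espresso_cup: Small cream espresso cup, 59 x 84 x 56 mm; bystander, leave alone. Origin: middle of the underside.
- teaspoon: Steel teaspoon, 130 mm long, lying on the worktop; bystander, leave alone. Origin: middle of the underside.
- tea_box: Dark cardboard tea box, 64 x 142 x 75 mm; bystander, leave alone. Origin: middle of the underside.
There are look-alikes about, which are no part of the job. What is shaped like the whisk but blue, green or purple is not meant.

How it is judged:
By the outcome, as a careful person would: the job done as asked, in the order asked, and still so for the second after the job is handed in, with the robot touching nothing.
It also fails if it takes over 72 s, if anything falls off the work surface, if the arm or the gripper's body presses on something with over 40 N, if the wrist force passes 120 N, or if a joint passes its speed limit or range.

## Working session

There is one attempt and no reset: what is moved stays moved. The work goes in short steps, Python scripts to look and compute and a tool call to move; the robot and the scene stay as the last step left them, time stands still between calls to the robot, and variables do not carry over. Pictures are saved under pics/ and viewed, at most 10 in all, crops included, and the job is handed in when it is done.

Besides the shell and the picture viewer there is one more tool, called in YAML: its name, and indented under it one key for each argument. jog_arm: Moves the arm, as the interface text tells. Shifts and turns lie within -1 to 1; 1 stands for 0.1 m of shift or 180 degrees of turn. Its arguments: {"type":"object","properties":{"motion":{"type":"array","items":{"type":"array","items":{"type":"array","items":{"type":"number"}}}},"grip_force":{"type":"number"}},"required":["motion"]}

```bash
ls; mkdir -p pics
cat > h.py <<'E'
import numpy as np, cv2
from scipy.spatial.transform import Rotation as R
from cell import env
def pose():
    o=env.get_obs(); return np.array(o['tool_pos']), R.from_euler('xyz',o['tool_rot'],degrees=True), o
def grab(name):
    p,r,o=pose(); im,d=env.read_camera(name); c=env.camera_info(name)
    if name=='wrist':
        T=np.eye(4);T[:3,:3]=r.as_matrix();T[:3,3]=p; M=T@np.array(c['mount'])
    else:
        M=np.eye(4); q=np.array(c['orientation']); 
        M[:3,:3]=q if q.shape==(3,3) else R.from_euler('xyz',q,degrees=True).as_matrix(); M[:3,3]=c['origin']
    return im,d,M,np.array(c['camera_matrix']),c['k1']
def rays(uv,M,K,k1):
    uv=np.asarray(uv,float).reshape(-1,1,2)
    n=cv2.undistortPoints(uv,K,np.array([k1,0,0,0.]))[:,0]
    return np.c_[n,np.ones(len(n))]   # camera frame, z=1
def onplane(uv,z,M,K,k1):
    d=rays(uv,M,K,k1)@M[:3,:3].T; o=M[:3,3]
    return o+d*((z-o[2])/d[:,2])[:,None]
def cloud(d,M,K,k1):
    v,u=np.mgrid[:d.shape[0],:d.shape[1]]
    r=rays(np.c_[u.ravel(),v.ravel()],M,K,k1)*d.reshape(-1,1)
    return (r@M[:3,:3].T+M[:3,3]).reshape(*d.shape,3)
def save(im,n): cv2.imwrite('pics/'+n,im[:,:,::-1])
E
python3 - <<'E'
from h import *
print(env.get_obs())
for n in ['scene','top']:
    print(n,env.camera_info(n))
    im,d,M,K,k=grab(n); save(im,n+'0.png'); np.savez(n+'0.npz',im=im,d=d,M=M,K=K,k=k)
print(env.camera_info('wrist'))
E
```

```text
pics
{'time_s': 0.0, 'qpos': array([-73.96132469,  18.44146636,  -4.01469122,  83.17553571,
         1.29453931,  78.54025569,  -3.26091701]), 'joint_velocities': array([ 0.03987547,  0.0184299 , -0.03897416,  0.00904648, -0.09040271,
        0.02883897,  0.028411  ]), 'effort': array([-5.01539198e-04, -4.91292965e+01, -4.03942857e-01, -3.12515938e+01,
       -6.38347096e-02,  4.40697314e-02,  1.77578886e-04]), 'tool_pos': array([0.17067495, 0.62664276, 0.23542854]), 'tool_rot': array([-1.79887957e+02,  5.54919237e-03,  1.64769288e+02]), 'force': array([ 0.15052294,  0.39126887, -0.5919595 ]), 'wrist_torque': array([-0.05090335,  0.00782353,  0.03602486]), 'grasp_force': 0.0, 'grip_width': 0.08719563535456615}
scene {'camera_matrix': array([[373.30233621,   0.        , 324.1433067 ],
       [  0.        , 373.30233621, 201.83939707],
       [  0.        ,   0.        ,   1.        ]]), 'k1': -0.07836066029943209, 'origin': array([ 0.03596339, -0.3113745 ,  0.80207656]), 'orientation': array([-138.83024594,    0.15990952,  -59.13413917])}
top {'camera_matrix': array([[497.2910489 ,   0.        , 323.98659889],
       [  0.        , 497.2910489 , 195.23756316],
       [  0.        ,   0.        ,   1.        ]]), 'k1': -0.06908777767275406, 'origin': array([ 0.43968332, -0.00814557,  1.09127238]), 'orientation': array([-1.73998563e+02,  2.14423691e-02, -9.03493170e+01])}
{'camera_matrix': array([[345.08111006,   0.        , 319.45235945],
       [  0.        , 345.08111006, 192.36103979],
       [  0.        ,   0.        ,   1.        ]]), 'k1': -0.008022208684180545, 'mount': array([[ 6.53769610e-04, -9.70336746e-01, -2.41756432e-01,
         6.56357345e-02],
       [ 9.99999544e-01,  4.65967359e-04,  8.33996676e-04,
        -4.94872932e-04],
       [-6.96607014e-04, -2.41756867e-01,  9.70336608e-01,
        -1.48756145e-01],
       [ 0.00000000e+00,  0.00000000e+00,  0.00000000e+00,
         1.00000000e+00]])}
```

View pics/scene0.png

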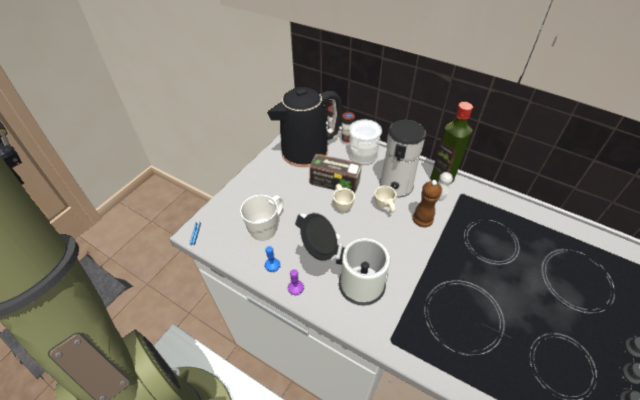

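View pics/top0.png

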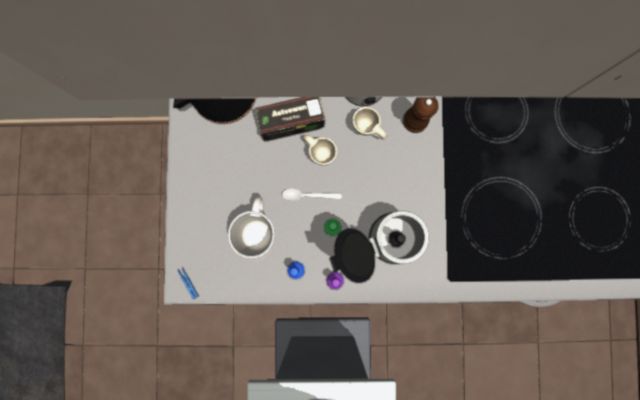

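The scene view shows the jug at (364,268) with a black whisk grip inside at (365,267), its lid at (320,235), and the leaf mug at (262,217). In the top view the jug is at (400,238), the mug at (251,234), the espresso cup at (322,151), the spoon at (310,195) and the tea box at (290,117). The whisk-like things in the top view are blue (296,270), purple (336,281), green (332,227), and the black-gripped one inside the jug (398,238). The last is the one meant. Next I measure them.

```bash
cat > m.py <<'E'
from h import *
def circ(P):
    A=np.c_[2*P[:,:2],np.ones(len(P))]; s=np.linalg.lstsq(A,(P[:,:2]**2).sum(1),rcond=None)[0]
    return s[:2],np.sqrt(s[2]+s[:2]@s[:2])
z=np.load('top0.npz'); M,K,k,im,d=[z[a] for a in ['M','K','k','im','d']]; k=float(k)
C=cloud(d,M,K,k)
def rep(n,u0,u1,v0,v1,zl,zh):
    S=C[v0:v1,u0:u1].reshape(-1,3); dd=d[v0:v1,u0:u1].ravel()
    P=S[(dd>0)&(S[:,2]>zl)&(S[:,2]<zh)]
    print(n,len(P),P.mean(0).round(4),P.min(0).round(3),P.max(0).round(3)); return P
print('valid',(d>0).mean(), 'table z', np.median(C[290:298,210:260,2]))
hsv=cv2.cvtColor(im,cv2.COLOR_RGB2HSV)
P=rep('jugrim',365,435,205,270,.112,.132)
for _ in range(6):
    c,r=circ(P); e=np.abs(np.hypot(*(P[:,:2]-c).T)-r); P=P[e<max(.006,np.percentile(e,90))]
print('jug circ',c,r,len(P))
jug=c
P=rep('whisk',385,412,225,252,.06,.11); print(np.median(P,0))
P=rep('mugrim',222,280,200,262,.085,.105)
for _ in range(6):
    c,r=circ(P); e=np.abs(np.hypot(*(P[:,:2]-c).T)-r); P=P[e<max(.008,np.percentile(e,90))]
print('mug circ',c,r,len(P))
rep('handle',245,270,192,215,.02,.09)
P=rep('lid',325,380,222,290,.13,.25)
c0=P.mean(0);U,S,V=np.linalg.svd(P-c0,full_matrices=False);print('lid n',V[2],S)
for n,b in dict(blue=(284,308,258,282),purple=(325,347,270,293),green=(322,342,216,238),cup=(300,340,132,168),spoon=(280,345,185,203),box=(252,328,93,140)).items():
    rep(n,*b,.006 if n!='spoon' else .002,.12)
    
print('jug ring pts by color edges')
g=cv2.cvtColor(im,cv2.COLOR_RGB2GRAY)
crop=cv2.resize(im[185:305,210:450],None,fx=3.3,fy=3.3,interpolation=cv2.INTER_CUBIC); save(crop,'crop1.png')
E
python3 m.py
```

```text
valid 0.99590625 table z -0.0002540102596717553
jugrim 816 [ 0.4561 -0.1519  0.1208] [ 0.408 -0.211  0.112] [ 0.51  -0.093  0.132]
jug circ [ 0.45867877 -0.15858753] 0.04760168946154974 704
whisk 82 [ 0.4568 -0.1596  0.0913] [ 0.448 -0.168  0.068] [ 0.466 -0.152  0.098]
[ 0.45740678 -0.15956254  0.09379148]
mugrim 320 [0.4719 0.143  0.0921] [0.421 0.092 0.085] [0.528 0.184 0.099]
mug circ [0.46666058 0.13755056] 0.04466601281295231 305
handle 152 [0.5252 0.1294 0.0705] [0.508 0.12  0.021] [0.545 0.152 0.089]
lid 1888 [ 0.4241 -0.0614  0.1801] [ 0.375 -0.111  0.13 ] [ 0.476 -0.016  0.219]
lid n [ 0.22780455 -0.65165897  0.72349545] [1.26077721 1.09421616 0.13249099]
blue 241 [0.3921 0.0514 0.032 ] [0.372 0.034 0.006] [0.409 0.079 0.082]
purple 233 [ 0.3697 -0.0291  0.0321] [ 0.35  -0.048  0.006] [ 0.387 -0.01   0.082]
green 234 [ 0.4824 -0.0239  0.0311] [ 0.464 -0.043  0.006] [ 0.501 -0.006  0.082]
cup 650 [ 0.6508 -0.0019  0.031 ] [ 0.615 -0.035  0.006] [0.695 0.044 0.059]
spoon 360 [0.556  0.024  0.0052] [ 0.539 -0.053  0.002] [0.577 0.086 0.015]
box 2346 [0.7127 0.062  0.0652] [ 0.668 -0.016  0.006] [0.772 0.152 0.081]
jug ring pts by color edges
```

View pics/crop1.png

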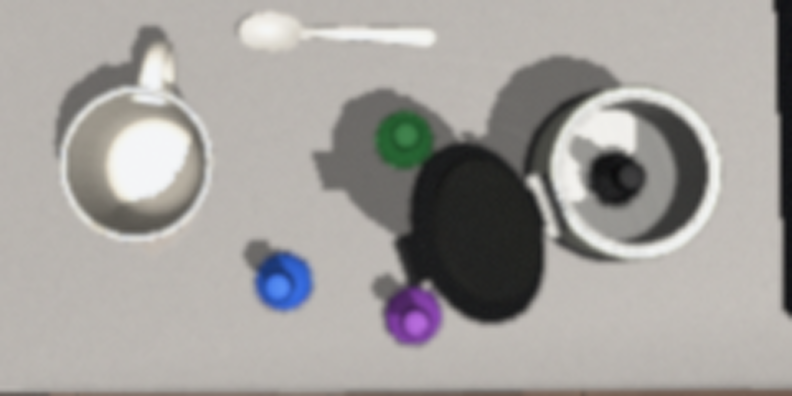

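Top crop: jug rim centred at (635,172), black grip inside it at (617,178), and the lid leaning toward the mug. The mug mouth is at (136,163). The blue, purple and green whisks stand outside on the worktop. The black-gripped whisk in the jug matches the description.

Moving there now: up, turn to yaw 109° so the jaws close parallel to the hinge, then along tool -x.

jog_arm:
  motion:
    - [[0, 0.3, -0.5, 0, 0, 0.047, 0], [0, 0.3, -0.95, 0, 0, 0.094, 0], [0, 0.3, -0.95, 0, 0, 0.141, 0], [0, 0.3, -0.95, 0, 0, 0.188, 0], [0, 0.3, -0.95, 0, 0, 0.235, 0]]

```text
time_s: 0.6
tool_pos: [0.1786, 0.6562, 0.3314]
tool_rot: [-180.0, 0.0, 122.1]
force: [0.0, -0.2, -0.1]
grip_width: 0.0871
grasp_force: 0.0
```

jog_arm:
  motion:
    - [[-0.3, 0, 0, 0, 0, 0.047, 0], [-0.6, 0, 0, 0, 0, 0.073, 0], [-1, 0, 0, 0, 0, 0.073, 0], [-1, 0, 0, 0, 0, 0.073, 0]]

```text
time_s: 1.0
tool_pos: [0.2378, 0.5671, 0.332]
tool_rot: [179.9, 0.2, 108.8]
force: [-0.2, 0.1, -0.5]
grip_width: 0.0873
grasp_force: 0.0
```

jog_arm:
  motion:
    - [[-0.4, 0.2, 0, 0, 0, 0, 0], [-0.8, 0.4, 0, 0, 0, 0, 0], [-1, 0.5, 0, 0, 0, 0, 0], [-1, 0.5, 0, 0, 0, 0, 0]]

```text
time_s: 1.4
tool_pos: [0.3166, 0.4908, 0.3318]
tool_rot: [179.9, 0.1, 108.9]
force: [-0.2, 0.4, -0.5]
grip_width: 0.0869
grasp_force: 0.0
```

jog_arm:
  motion:
    - [[-0.4, 0, 0, 0, 0, 0, 0], [-0.8, 0.1, 0, 0, 0, 0, 0], [-1, 0.2, 0, 0, 0, 0, 0], [-1, 0.2, 0, 0, 0, 0, 0]]

```text
time_s: 1.8
tool_pos: [0.3668, 0.404, 0.3317]
tool_rot: [179.9, 0.0, 109.0]
force: [-0.2, 0.5, 0.4]
grip_width: 0.0872
grasp_force: 0.0
```

jog_arm:
  motion:
    - [[-0.4, 0, 0, 0, 0, 0, 0.4], [-0.8, 0, 0, 0, 0, 0, 0.4], [-1, 0, 0, 0, 0, 0, 0.4], [-1, 0, 0, 0, 0, 0, 0.4]]

```text
time_s: 2.2
tool_pos: [0.3983, 0.3105, 0.3319]
tool_rot: [180.0, -0.0, 109.2]
force: [0.0, 0.7, 0.0]
grip_width: 0.0628
grasp_force: 0.0
```

jog_arm:
  motion:
    - [[-0.4, 0, 0, 0, 0, 0, 0.5], [-0.8, 0, 0, 0, 0, 0, 0.5], [-1, 0, 0, 0, 0, 0, 0.5], [-1, 0, 0, 0, 0, 0, 0.5]]

```text
time_s: 2.6
tool_pos: [0.4313, 0.2169, 0.3318]
tool_rot: [180.0, -0.0, 109.2]
force: [-0.8, 1.0, 0.2]
grip_width: 0.0439
grasp_force: 0.0
```

jog_arm:
  motion:
    - [[-0.4, 0, 0, 0, 0, 0, 0.5], [-0.8, 0, 0, 0, 0, 0, 0.5], [-0.8, 0, 0, 0, 0, 0, 0.5], [-0.8, 0, 0, 0, 0, 0, 0.5], [-0.8, 0, 0, 0, 0, 0, 0.5]]

```text
time_s: 3.1
tool_pos: [0.4565, 0.1452, 0.3313]
tool_rot: [-180.0, -0.0, 109.6]
force: [0.5, -0.1, -0.2]
grip_width: 0.0435
grasp_force: 0.0
```

```bash
cat >> h.py <<'E'
def circ(P):
    A=np.c_[2*P[:,:2],np.ones(len(P))]; s=np.linalg.lstsq(A,(P[:,:2]**2).sum(1),rcond=None)[0]
    return s[:2],np.sqrt(s[2]+s[:2]@s[:2])
def rim(C,d,c0,z,rl,rh,tol=.006):
    rr=np.hypot(C[...,0]-c0[0],C[...,1]-c0[1]); m=(d>0)&(abs(C[...,2]-z)<tol)&(rr>rl)&(rr<rh)
    P=C[m]
    for _ in range(5):
        c,r=circ(P); e=np.abs(np.hypot(*(P[:,:2]-c).T)-r); P=P[e<np.percentile(e,95)]
    return c,r,len(P),P[:,2].mean()
def shift(t,r,p): return (r.inv().apply(np.array(t)-p)/0.1).round(3)
E
python3 - <<'E'
from h import *
p,r,o=pose(); print(p,o['tool_rot'],o['grip_width'])
im,d,M,K,k=grab('wrist'); save(im,'w1.png'); C=cloud(d,M,K,k)
print('mug',rim(C,d,(.4667,.1376),.095,.03,.055))
print('floor z',np.median(C[(d>0)&(abs(C[...,2])<.004)][:,2]))
np.savez('w1.npz',im=im,d=d,M=M,K=K,k=k)
E
```

```text
[0.45650736 0.1451521  0.3313387 ] [-1.79981873e+02 -3.30977939e-02  1.09582054e+02] 0.04347760796379532
mug (array([0.46482597, 0.13835051]), np.float64(0.04432402485471154), 669, np.float64(0.09399716041520224))
floor z 0.0004781431728537733
```

View pics/w1.png

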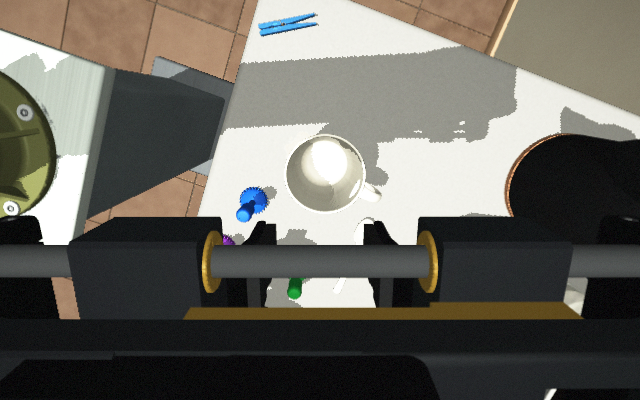

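Wrist view: the mug mouth is at (326,173), with the blue, purple and green decoys at (250,205), (228,240) and (295,288). On to a point above the jug.

jog_arm:
  motion:
    - [[-0.4, -0.1, 0, 0, 0, 0, 0.57], [-0.8, -0.2, 0, 0, 0, 0, 0.57], [-0.95, -0.33, 0, 0, 0, 0, 0.57], [-0.95, -0.33, 0, 0, 0, 0, 0.57]]

```text
time_s: 3.55
tool_pos: [0.4571, 0.0398, 0.3319]
tool_rot: [180.0, -0.0, 109.2]
force: [0.0, 0.4, 0.1]
grip_width: 0.0376
grasp_force: 0.0
```

jog_arm:
  motion:
    - [[-0.4, -0.1, 0, 0, 0, 0, 0.57], [-0.8, -0.2, 0, 0, 0, 0, 0.57], [-0.95, -0.33, 0, 0, 0, 0, 0.57], [-0.95, -0.33, 0, 0, 0, 0, 0.57]]

```text
time_s: 3.95
tool_pos: [0.4574, -0.0601, 0.3318]
tool_rot: [180.0, -0.0, 109.2]
force: [-0.4, -0.8, -0.4]
grip_width: 0.0376
grasp_force: 0.0
```

jog_arm:
  motion:
    - [[-0.4, -0.1, 0, 0, 0, 0, 0.57], [-0.8, -0.2, 0, 0, 0, 0, 0.57], [-0.97, -0.33, 0, 0, 0, 0, 0.57], [-0.97, -0.33, 0, 0, 0, 0, 0.57], [-0.97, -0.33, 0, 0, 0, 0, 0.57]]

```text
time_s: 4.45
tool_pos: [0.4596, -0.1586, 0.3314]
tool_rot: [180.0, -0.1, 109.5]
force: [0.9, 0.6, -1.1]
grip_width: 0.0375
grasp_force: 0.0
```

Run:
```python
from h import *
p,r,o=pose(); print(p,o['tool_rot'],o['grip_width'],o['qpos'].round(0))
im,d,M,K,k=grab('wrist'); save(im,'w2.png'); C=cloud(d,M,K,k)
c,rr,n,zz=rim(C,d,(.4587,-.1588),.122,.035,.06); print('jug',c,rr,n,zz)
# black grip inside: dark pixels, z .085-.105 within 30mm of jug axis
m=(d>0)&(np.hypot(C[...,0]-c[0],C[...,1]-c[1])<.03)&(C[...,2]>.094)&(C[...,2]<.105)
print('whisk top',C[m].mean(0),m.sum(),C[m].min(0),C[m].max(0))
rr=np.hypot(C[...,0]-c[0],C[...,1]-c[1])
m=(d>0)&(rr<.15)&(C[...,2]>.14)&(C[...,2]<.26); P=C[m]
if len(P)>50:
    c0=P.mean(0);V=np.linalg.svd(P-c0,full_matrices=False)[2][2];print('lid',len(P),c0,V,P.max(0))
np.savez('w2.npz',im=im,d=d,M=M,K=K,k=k)
```

```text
[ 0.45959781 -0.15864633  0.33144033] [ 1.79960744e+02 -7.82188157e-02  1.09513631e+02] 0.03753472283463658 [-37.  -8.  49.  98.   6.  87.  30.]
jug [ 0.45685026 -0.16034252] 0.04668046683625478 1825 0.12144249776061562
whisk top [ 0.45492211 -0.16268076  0.09614252] 173 [ 0.44650744 -0.17121756  0.09429489] [ 0.46331686 -0.15484123  0.09790242]
lid 10406 [ 0.42199001 -0.06172776  0.18327143] [ 0.22770349 -0.64154972  0.73250602] [ 0.47415874 -0.02364259  0.21418171]
```

View pics/w2.png

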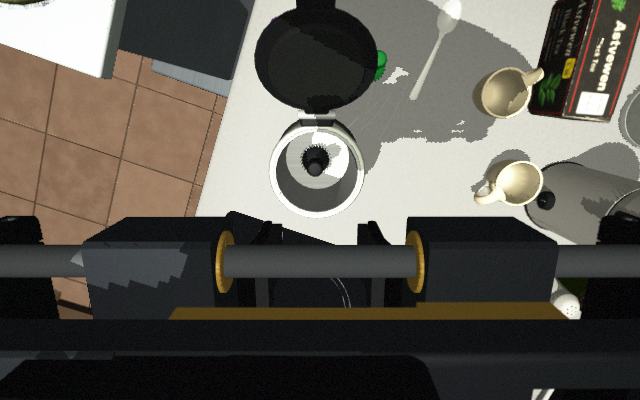

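Wrist view: the jug mouth is at (317,170), with the black whisk grip inside at (315,160) and the lid at (316,60). The whisk sits upright near the jug's axis. Descending with jaws at 37 mm.

jog_arm:
  motion:
    - [[0, -0.04, 0.4, 0, 0, 0, 0.57], [-0.01, -0.04, 0.8, 0, 0, 0, 0.57], [-0.01, -0.04, 0.9, 0, 0, 0, 0.57], [-0.01, -0.04, 0.9, 0, 0, 0, 0.57]]

```text
time_s: 4.9
tool_pos: [0.4551, -0.1619, 0.2406]
tool_rot: [-179.8, -0.1, 109.5]
force: [0.3, -0.2, -0.0]
grip_width: 0.0377
grasp_force: 0.0
```

jog_arm:
  motion:
    - [[0, 0, 0.3, 0, 0, 0, 0.57], [0, 0, 0.6, 0, 0, 0, 0.57], [0, 0, 0.8, 0, 0, 0, 0.57], [0, 0, 0.8, 0, 0, 0, 0.57], [0, 0, 0.8, 0, 0, 0, 0.57]]

```text
time_s: 5.4
tool_pos: [0.457, -0.1636, 0.1634]
tool_rot: [179.9, 0.1, 109.4]
force: [-0.6, -0.9, 0.0]
grip_width: 0.0372
grasp_force: 0.0
```

Run:
```python
from h import *
p,r,o=pose(); print(p,o['tool_rot'],o['grip_width'],shift([.456,-.161,.086],r,p),o['qpos'].round(0))
im,d,M,K,k=grab('wrist'); save(im,'w3.png')
```

```text
[ 0.45695587 -0.16361764  0.16337394] [1.79894975e+02 6.98658180e-02 1.09385473e+02] 0.037156942530622544 [ 0.029 -0.002  0.774] [-36.  -0.  53. 113.   0.  67.  37.]
```

View pics/w3.png

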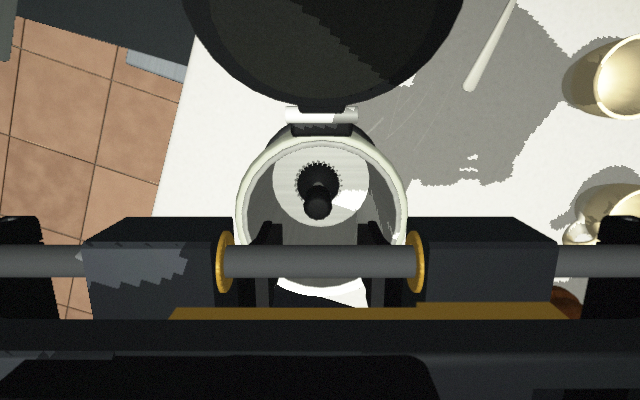

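Close-up: the grip top is at (317,207), between the fingers at (265,240) and (375,240). Casting the pixel ray gives about +3 mm in tool x, which agrees with the plan.

jog_arm:
  motion:
    - [[0.03, -0.01, 0, 0, 0, 0, 0.57], [0.03, -0.01, 0.2, 0, 0, 0, 0.57], [0.03, -0.01, 0.4, 0, 0, 0, 0.57], [0.03, -0.01, 0.6, 0, 0, 0, 0.57], [0.03, -0.01, 0.77, 0, 0, 0, 0.57]]

```text
time_s: 5.95
tool_pos: [0.4543, -0.1609, 0.0848]
tool_rot: [179.9, -0.0, 109.4]
force: [-0.0, -0.6, -0.2]
grip_width: 0.0371
grasp_force: 0.0
```

jog_arm:
  motion:
    - [[0, 0, 0, 0, 0, 0, 0.57], [0, 0, 0, 0, 0, 0, 0.85], [0, 0, 0, 0, 0, 0, 0.85], [0, 0, 0, 0, 0, 0, 0.85], [0, 0, 0, 0, 0, 0, 0.85]]
  grip_force: 20

```text
time_s: 6.45
tool_pos: [0.4545, -0.1614, 0.0856]
tool_rot: [179.9, 0.0, 109.3]
force: [1.0, 0.4, 2.9]
grip_width: 0.018
grasp_force: 20.0
```

Run:
```python
from h import *
for i in range(3):
    p,r,o=pose(); print(p,o['tool_rot'],o['grip_width'],o['grasp_force'],o['force'])
    env.read_camera('wrist')
```

```text
[ 0.4544758  -0.16137031  0.08555182] [1.79868263e+02 2.34517338e-02 1.09341003e+02] 0.017970660864650604 19.98995642374595 [1.02100744 0.43631902 2.9317159 ]
[ 0.45450147 -0.16142251  0.08553946] [1.79871390e+02 2.64366516e-02 1.09335524e+02] 0.017963762335385887 19.994492527514183 [ 0.41239883 -0.87283107  5.58044741]
[ 0.45455001 -0.16146164  0.08553917] [1.79872994e+02 3.24212348e-02 1.09338565e+02] 0.01801268479541045 19.997748641665396 [ 1.04093484 -0.22262865  5.44139615]
```

Grip holds at 18 mm. Lifting straight up.

jog_arm:
  motion:
    - [[0, 0, -0.1, 0, 0, 0, 0.85], [0, 0, -0.3, 0, 0, 0, 0.85], [0, 0, -0.5, 0, 0, 0, 0.85], [0, 0, -0.7, 0, 0, 0, 0.85], [0, 0, -0.9, 0, 0, 0, 0.85]]

```text
time_s: 7.1
tool_pos: [0.4529, -0.1615, 0.1755]
tool_rot: [-180.0, -0.0, 109.3]
force: [0.3, 0.2, -1.1]
grip_width: 0.0177
grasp_force: 20.0
```

jog_arm:
  motion:
    - [[0, 0, -0.2, 0, 0, 0, 0.85], [0, 0, -0.4, 0, 0, 0, 0.85], [0, 0, -0.6, 0, 0, 0, 0.85], [0, 0, -0.8, 0, 0, 0, 0.85], [0, 0, -0.8, 0, 0, 0, 0.85]]

```text
time_s: 7.6
tool_pos: [0.4546, -0.162, 0.257]
tool_rot: [179.8, 0.1, 109.3]
force: [0.4, -0.1, -1.0]
grip_width: 0.0179
grasp_force: 20.0
```

jog_arm:
  motion:
    - [[0, 0, -0.2, 0, 0, 0, 0.85], [0, 0, -0.4, 0, 0, 0, 0.85], [0, 0, -0.6, 0, 0, 0, 0.85], [0, 0, -0.8, 0, 0, 0, 0.85], [0, 0, -0.8, 0, 0, 0, 0.85]]

```text
time_s: 8.1
tool_pos: [0.4542, -0.1618, 0.3358]
tool_rot: [179.9, 0.1, 109.3]
force: [-0.5, 0.1, -0.8]
grip_width: 0.0177
grasp_force: 20.0
```

Run:
```python
from h import *
p,r,o=pose(); print(p,o['tool_rot'],o['grip_width'],o['grasp_force'],o['force'],shift([.4655,.138,.335],r,p),o['qpos'].round())
```

```text
[ 0.4541954  -0.16181813  0.33584934] [1.79854623e+02 6.28189917e-02 1.09307783e+02] 0.017711262103885073 19.981153310285578 [-0.46571745  0.11450628 -0.75752507] [2.792 1.098 0.008] [-38.  -9.  49.  98.   7.  88.  30.]
```

jog_arm:
  motion:
    - [[0.23, 0.09, 0, 0, 0, 0, 0.85], [0.46, 0.18, 0, 0, 0, 0, 0.85], [0.7, 0.27, 0, 0, 0, 0, 0.85], [0.93, 0.36, 0, 0, 0, 0, 0.85]]

```text
time_s: 8.5
tool_pos: [0.4558, -0.0608, 0.3327]
tool_rot: [-179.9, -0.0, 109.3]
force: [0.9, -0.5, -0.5]
grip_width: 0.0178
grasp_force: 20.0
```

jog_arm:
  motion:
    - [[0.23, 0.09, 0, 0, 0, 0, 0.85], [0.46, 0.18, 0, 0, 0, 0, 0.85], [0.7, 0.27, 0, 0, 0, 0, 0.85], [0.93, 0.37, 0, 0, 0, 0, 0.85]]

```text
time_s: 8.9
tool_pos: [0.4599, 0.039, 0.3326]
tool_rot: [-179.9, -0.0, 109.3]
force: [-0.5, 0.4, 0.2]
grip_width: 0.0182
grasp_force: 20.0
```

jog_arm:
  motion:
    - [[0.23, 0.09, 0, 0, 0, 0, 0.85], [0.46, 0.18, 0, 0, 0, 0, 0.85], [0.7, 0.27, 0, 0, 0, 0, 0.85], [0.93, 0.37, 0, 0, 0, 0, 0.85], [0.93, 0.37, 0, 0, 0, 0, 0.85]]

```text
time_s: 9.4
tool_pos: [0.4636, 0.1421, 0.332]
tool_rot: [-179.8, -0.0, 109.7]
force: [0.4, 0.1, -0.7]
grip_width: 0.018
grasp_force: 20.0
```

jog_arm:
  motion:
    - [[0, 0, 0.3, 0, 0, 0, 0.85], [0, 0, 0.6, 0, 0, 0, 0.85], [0, 0, 0.9, 0, 0, 0, 0.85], [0, 0, 0.9, 0, 0, 0, 0.85], [0, 0, 0.9, 0, 0, 0, 0.85]]

```text
time_s: 9.9
tool_pos: [0.4645, 0.1375, 0.2441]
tool_rot: [-179.9, 0.0, 109.3]
force: [0.0, 0.4, -0.1]
grip_width: 0.0178
grasp_force: 20.0
```

Run:
```python
from h import *
p,r,o=pose(); print(p,o['tool_rot'],o['grip_width'],o['force'])
im,d,M,K,k=grab('wrist'); save(im,'w4.png'); C=cloud(d,M,K,k)
c=rim(C,d,(.4655,.138),.095,.03,.055); print('mug',c, shift([*c[0],p[2]],r,p))
np.savez('w4.npz',im=im,d=d,M=M,K=K,k=k)
```

```text
[0.4645383  0.13753805 0.24414739] [-1.79907051e+02  2.82559983e-02  1.09282503e+02] 0.01780023051247082 [ 0.04523428  0.36663659 -0.06063969]
mug (array([0.46489179, 0.13826885]), np.float64(0.04432225266381056), 839, np.float64(0.09425108149651293)) [ 0.006  0.006 -0.   ]
```

View pics/w4.png

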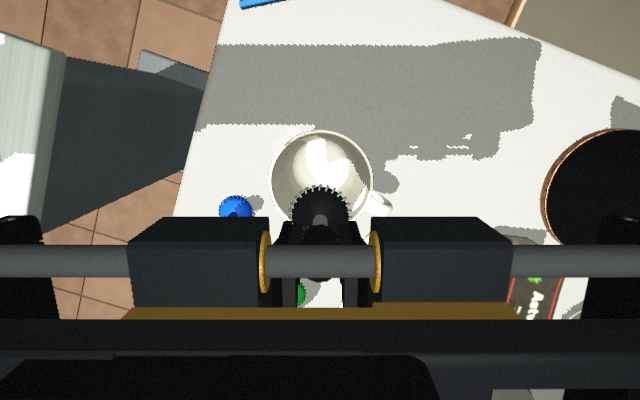

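Wrist view: the whisk hangs upright in the jaws, its ring at (320,208) over the mug mouth centred at (322,178). The decoys are clear. Lowering.

jog_arm:
  motion:
    - [[0.01, 0, 0.2, 0, 0, 0, 0.85], [0.01, 0, 0.4, 0, 0, 0, 0.85], [0.01, 0, 0.6, 0, 0, 0, 0.85], [0.01, 0, 0.8, 0, 0, 0, 0.85], [0.01, 0, 0.9, 0, 0, 0, 0.85]]

```text
time_s: 10.45
tool_pos: [0.465, 0.1393, 0.1547]
tool_rot: [180.0, -0.0, 109.3]
force: [0.0, -0.6, -0.1]
grip_width: 0.0179
grasp_force: 20.0
```

jog_arm:
  motion:
    - [[0, 0, 0.15, 0, 0, 0, 0.85], [0, 0, 0.3, 0, 0, 0, 0.85], [0, 0, 0.45, 0, 0, 0, 0.85], [0, 0, 0.52, 0, 0, 0, 0.85], [0, 0, 0.52, 0, 0, 0, 0.85]]

```text
time_s: 10.95
tool_pos: [0.4648, 0.1393, 0.1027]
tool_rot: [-180.0, 0.0, 109.3]
force: [-0.3, 0.2, -0.6]
grip_width: 0.0177
grasp_force: 20.0
```

jog_arm:
  motion:
    - [[0, 0, 0.04, 0, 0, 0, 0.85], [0, 0, 0.08, 0, 0, 0, 0.85], [0, 0, 0.12, 0, 0, 0, 0.85], [0, 0, 0.15, 0, 0, 0, 0.85], [0, 0, 0.15, 0, 0, 0, 0.85]]

```text
time_s: 11.45
tool_pos: [0.4643, 0.1391, 0.0872]
tool_rot: [-180.0, 0.0, 109.3]
force: [0.4, -0.2, -0.2]
grip_width: 0.0179
grasp_force: 20.0
```

Foot is about 16 mm above the floor. Now small steps, watching the force.

jog_arm:
  motion:
    - [[0, 0, 0.03, 0, 0, 0, 0.85], [0, 0, 0.06, 0, 0, 0, 0.85], [0, 0, 0.09, 0, 0, 0, 0.85], [0, 0, 0.11, 0, 0, 0, 0.85], [0, 0, 0.11, 0, 0, 0, 0.85]]

```text
time_s: 11.95
tool_pos: [0.4644, 0.1392, 0.0762]
tool_rot: [-180.0, 0.0, 109.3]
force: [-0.5, -0.4, 0.0]
grip_width: 0.0176
grasp_force: 20.0
```

jog_arm:
  motion:
    - [[0, 0, 0.01, 0, 0, 0, 0.85], [0, 0, 0.02, 0, 0, 0, 0.85], [0, 0, 0.03, 0, 0, 0, 0.85], [0, 0, 0.03, 0, 0, 0, 0.85]]

```text
time_s: 12.35
tool_pos: [0.4652, 0.1395, 0.075]
tool_rot: [180.0, -0.0, 109.3]
force: [-4.1, -0.8, 8.3]
grip_width: 0.018
grasp_force: 20.0
```

Contact came about 4 mm early, with a sideways -4 N in x: the ring is riding on the tapered wall. Raise slightly, shift 3 mm toward -x, retry.

jog_arm:
  motion:
    - [[0, 0, -0.04, 0, 0, 0, 0.85], [0.01, -0.025, -0.04, 0, 0, 0, 0.85], [0.01, -0.025, -0.02, 0, 0, 0, 0.85], [0.01, -0.025, 0, 0, 0, 0, 0.85], [0.01, -0.025, 0, 0, 0, 0, 0.85]]

```text
time_s: 12.85
tool_pos: [0.4623, 0.1397, 0.0749]
tool_rot: [180.0, -0.0, 109.3]
force: [-4.0, -0.9, 13.0]
grip_width: 0.0179
grasp_force: 20.0
```

jog_arm:
  motion:
    - [[0, 0, 0.01, 0, 0, 0, 0.85], [0, 0, 0.02, 0, 0, 0, 0.85], [0, 0, 0.02, 0, 0, 0, 0.85]]

```text
time_s: 13.15
tool_pos: [0.4632, 0.14, 0.0747]
tool_rot: [179.9, -0.1, 109.3]
force: [-6.8, -2.1, 24.7]
grip_width: 0.018
grasp_force: 20.2
```

Net force is mostly vertical now, so it may already be the floor. I check from w4's depth how far the ring really hangs below the TCP, and whether the mug moved.

Run:
```python
from h import *
z=np.load('w4.npz'); d=z['d'];M=z['M'];K=z['K'];k=float(z['k']);C=cloud(d,M,K,k)
p=np.array([.46454,.13754,.24415]); rr=R.from_euler('xyz',[-179.907,.028,109.28],degrees=True)
T=rr.inv().apply((C-p).reshape(-1,3)).reshape(C.shape)
m=np.zeros(d.shape,bool); m[180:225,285:355]=True
m&=(d>0)&(T[...,2]<.085)&(T[...,2]>.03)
P=T[m]; print(len(P),P.min(0),P.max(0)); 
for a in np.arange(.045,.085,.004):
    Q=P[(P[:,2]>=a)&(P[:,2]<a+.004)]
    if len(Q): print(round(a,3),len(Q),Q.mean(0).round(4),Q.min(0).round(4),Q.max(0).round(4))
p,r,o=pose(); print(p,o['tool_rot'],o['force'],o['wrist_torque'])
im,d,M,K,k=grab('wrist'); C=cloud(d,M,K,k); print('mug',rim(C,d,(.4655,.138),.095,.03,.055)); save(im,'w5.png')
```

```text
1966 [-0.00559866 -0.02027287  0.03186068] [0.01846858 0.02067154 0.06730549]
0.045 43 [0.0015 0.0002 0.0471] [-0.0011 -0.0039  0.045 ] [0.0028 0.0069 0.049 ]
0.049 724 [0.0032 0.0002 0.0515] [-0.0049 -0.0138  0.049 ] [0.0135 0.015  0.053 ]
0.053 718 [0.0069 0.0001 0.0547] [-0.0056 -0.0172  0.053 ] [0.0169 0.0177 0.057 ]
0.057 263 [ 0.01   -0.0004  0.0585] [-0.0051 -0.0201  0.057 ] [0.0181 0.0207 0.061 ]
0.061 117 [ 0.0101 -0.0046  0.063 ] [-0.0039 -0.0203  0.061 ] [0.0185 0.0195 0.065 ]
0.065 11 [ 0.0142 -0.0002  0.0657] [ 0.011  -0.0119  0.065 ] [0.0161 0.0099 0.0673]
[0.46319362 0.14003006 0.07469644] [ 1.79893805e+02 -9.29045983e-02  1.09330685e+02] [-6.83952928 -2.08326461 24.69607926] [-0.61190094  1.66207743  0.00186588]
mug (array([0.4639811 , 0.14064282]), np.float64(0.04216258606387749), 1349, np.float64(0.09479693301161254))
```

The ring foot hangs 66–67 mm below the TCP, so contact at TCP z 0.0747 puts it on the mug floor. Unload to a few newtons, release slightly, then rise.

jog_arm:
  motion:
    - [[0, 0, -0.01, 0, 0, 0, 0.85], [0, 0, -0.02, 0, 0, 0, 0.85], [0, 0, -0.03, 0, 0, 0, 0.85], [0, 0, -0.03, 0, 0, 0, 0.85]]

```text
time_s: 13.6
tool_pos: [0.4622, 0.1396, 0.0749]
tool_rot: [180.0, -0.0, 109.3]
force: [-0.8, -0.1, 5.6]
grip_width: 0.0179
grasp_force: 20.0
```

jog_arm:
  motion:
    - [[0, 0, 0, 0, 0, 0, 0.73], [0, 0, 0, 0, 0, 0, 0.73], [0, 0, 0, 0, 0, 0, 0.73], [0, 0, 0, 0, 0, 0, 0.73]]

```text
time_s: 14.0
tool_pos: [0.4616, 0.1392, 0.0742]
tool_rot: [-180.0, 0.0, 109.3]
force: [-1.1, 0.4, 0.1]
grip_width: 0.0234
grasp_force: 0.0
```

jog_arm:
  motion:
    - [[0, 0, -0.05, 0, 0, 0, 0.73], [0, 0, -0.1, 0, 0, 0, 0.73], [0, 0, -0.2, 0, 0, 0, 0.73], [0, 0, -0.35, 0, 0, 0, 0.73], [0, 0, -0.5, 0, 0, 0, 0.73]]

```text
time_s: 14.5
tool_pos: [0.4621, 0.1394, 0.1258]
tool_rot: [180.0, -0.0, 109.3]
force: [0.5, -0.6, 0.2]
grip_width: 0.0236
grasp_force: 0.0
```

jog_arm:
  motion:
    - [[0, 0, -0.3, 0, 0, 0, 0.73], [0, 0, -0.6, 0, 0, 0, 0.73], [0, 0, -0.9, 0, 0, 0, 0.73], [0, 0, -1, 0, 0, 0, 0.73], [0, 0, -1, 0, 0, 0, 0.73]]

```text
time_s: 15.0
tool_pos: [0.4629, 0.1397, 0.2265]
tool_rot: [179.8, -0.1, 109.3]
force: [0.1, 0.8, 0.3]
grip_width: 0.0234
grasp_force: 0.0
```

Run:
```python
from h import *
p,r,o=pose(); print(p,o['tool_rot'],o['force'],o['qpos'].round())
im,d,M,K,k=grab('wrist'); C=cloud(d,M,K,k); c=rim(C,d,(.4655,.138),.095,.03,.055);print('mug',c); c=c[0]
m=(d>0)&(np.hypot(C[...,0]-c[0],C[...,1]-c[1])<.03)&(C[...,2]>.07)&(C[...,2]<.1)
print('whisk',C[m].mean(0),m.sum(),C[m].min(0),C[m].max(0))
a=cv2.resize(im[100:320,200:440],(400,367)); im2,_,_,_,_=grab('scene'); b=cv2.resize(im2[170:310,210:400],(400,295))
cv=np.zeros((367,800,3),np.uint8); cv[:,:400]=a; cv[:295,400:]=b; save(cv,'w6.png')
```

```text
[0.46292467 0.13973748 0.22648682] [ 1.79775290e+02 -5.70932857e-02  1.09327880e+02] [0.07820598 0.84670438 0.34819867] [-50.  -3.  29. 108.   1.  74.  -2.]
mug (array([0.46488258, 0.13837593]), np.float64(0.044218621393336384), 1074, np.float64(0.09403901181758159))
whisk [0.46166296 0.13889195 0.0844147 ] 385 [0.45281523 0.1288489  0.07003396] [0.47147156 0.14703763 0.08783468]
```

View pics/w6.png

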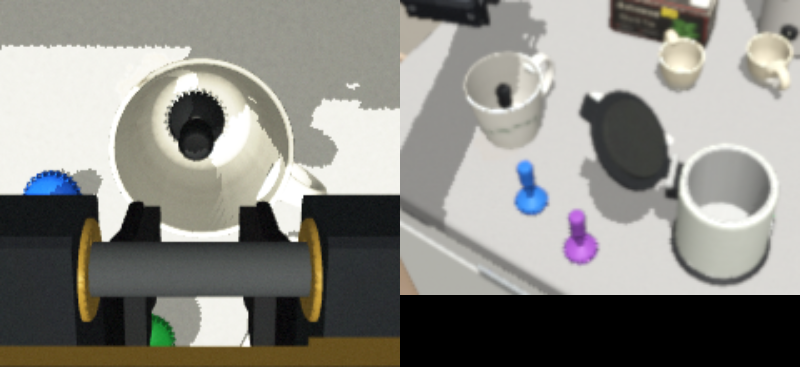

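Left: the whisk stands upright in the mug, grip at (195,140), ring on the bottom, mug not moved. Right: the jug at (725,215) is empty and the lid is still open at (630,140). Now I close the jaws and go behind the lid.

jog_arm:
  motion:
    - [[-0.2, -0.12, 0, 0, 0, 0, 1], [-0.4, -0.24, 0, 0, 0, 0, 1], [-0.6, -0.35, 0, 0, 0, 0, 1], [-0.6, -0.35, 0, 0, 0, 0, 1]]

```text
time_s: 15.5
tool_pos: [0.4478, 0.0661, 0.2238]
tool_rot: [-179.9, 0.0, 109.0]
force: [0.1, 0.2, 1.0]
grip_width: 0.0026
grasp_force: 0.0
```

jog_arm:
  motion:
    - [[-0.2, -0.17, 0, 0, 0, 0, 1], [-0.4, -0.35, 0.1, 0, 0, 0, 1], [-0.48, -0.35, 0.25, 0, 0, 0, 1], [-0.48, -0.35, 0.34, 0, 0, 0, 1], [-0.48, -0.35, 0.34, 0, 0, 0, 1]]

```text
time_s: 16.0
tool_pos: [0.4304, 0.0142, 0.1891]
tool_rot: [-179.8, -0.0, 109.3]
force: [0.7, 0.2, 0.1]
grip_width: 0.0005
grasp_force: 0.0
```

Run:
```python
from h import *
p,r,o=pose(); print(p,o['tool_rot'],o['grip_width'],o['force'],o['qpos'].round())
q=r.inv().apply(p-[.4578,-.1595,0]); print('x_f,s',q)
```

```text
[0.43035425 0.01418041 0.18907879] [-1.79835397e+02 -3.18649367e-02  1.09297301e+02] 0.00046940899208815944 [0.67613218 0.20318373 0.12314865] [-44. -10.  35. 117.   6.  71.   8.]
x_f,s [ 0.17309756  0.03094935 -0.18907224]
```

jog_arm:
  motion:
    - [[-0.05, 0.05, 0, 0, 0, 0, 1], [-0.12, 0.05, -0.02, 0, 0, 0, 1], [-0.2, 0.05, -0.05, 0, 0, 0, 1], [-0.3, 0.05, -0.1, 0, 0, 0, 1], [-0.4, 0.05, -0.15, 0, 0, 0, 1]]

```text
time_s: 16.5
tool_pos: [0.4501, -0.0213, 0.2066]
tool_rot: [179.9, -0.1, 109.3]
force: [-0.5, 5.9, 3.7]
grip_width: 0.0007
grasp_force: 2.3
```

jog_arm:
  motion:
    - [[-0.1, 0, -0.02, 0, 0, 0, 1], [-0.2, 0, -0.04, 0, 0, 0, 1], [-0.3, 0, -0.06, 0, 0, 0, 1], [-0.4, 0, -0.09, 0, 0, 0, 1], [-0.5, 0, -0.12, 0, 0, 0, 1]]

```text
time_s: 17.0
tool_pos: [0.4659, -0.0704, 0.2173]
tool_rot: [-179.9, 0.0, 109.3]
force: [0.0, 1.4, -1.1]
grip_width: 0.0006
grasp_force: 0.5
```

jog_arm:
  motion:
    - [[-0.1, 0, 0, 0, 0, 0, 1], [-0.2, 0, 0, 0, 0, 0, 1], [-0.3, 0, 0, 0, 0, 0, 1], [-0.38, 0, 0, 0, 0, 0, 1], [-0.45, 0, 0, 0, 0, 0, 1]]

```text
time_s: 17.5
tool_pos: [0.4811, -0.1122, 0.2173]
tool_rot: [-180.0, 0.0, 109.3]
force: [-0.6, 0.3, 0.6]
grip_width: 0.0005
grasp_force: 0.4
```

jog_arm:
  motion:
    - [[-0.1, 0, 0, 0, 0, 0, 1], [-0.2, 0, 0, 0, 0, 0, 1], [-0.28, 0, 0, 0, 0, 0, 1], [-0.35, 0, 0, 0, 0, 0, 1], [-0.35, 0, 0, 0, 0, 0, 1]]

```text
time_s: 18.0
tool_pos: [0.493, -0.1459, 0.2177]
tool_rot: [180.0, 0.1, 109.2]
force: [0.4, -0.8, 0.5]
grip_width: 0.0004
grasp_force: 0.3
```

Run:
```python
from h import *
p,r,o=pose(); print(p,o['tool_rot'],o['force'],o['qpos'].round())
print('x_f,s',r.inv().apply(p-[.4578,-.1595,0]))
im,d,M,K,k=grab('scene'); b=cv2.resize(im[170:310,210:400],(800,590),interpolation=cv2.INTER_CUBIC); save(b,'s2.png')
```

```text
[ 0.49295593 -0.14591984  0.21772675] [1.79992331e+02 8.07269661e-02 1.09235862e+02] [ 0.39310412 -0.79909352  0.49519314] [-35.   2.  50. 105.  -1.  74.  35.]
x_f,s [ 0.00093282  0.03769642 -0.21772324]
```

View pics/s2.png

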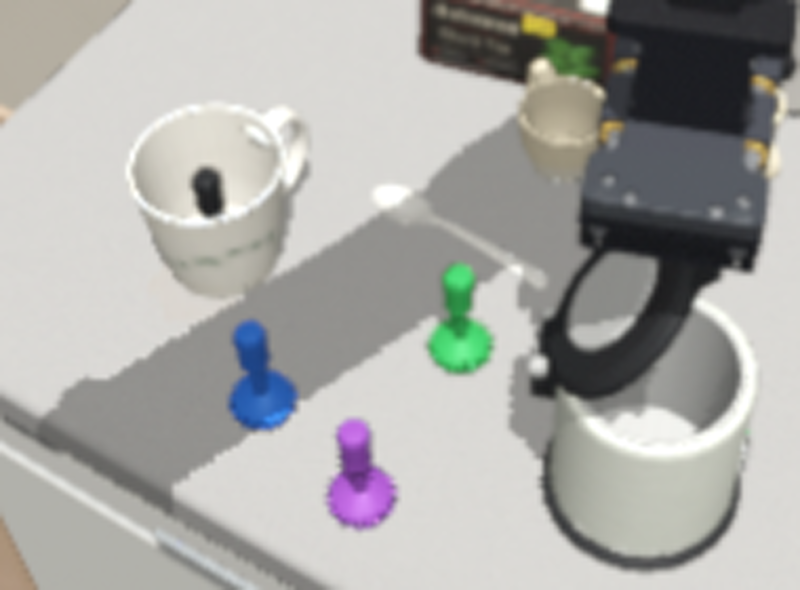

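Scene crop: the lid, now at (620,330), is leaning over the jug under the fingertips. The mug with the whisk at (205,190) and the decoys are untouched. Push down.

jog_arm:
  motion:
    - [[0, 0, 0.1, 0, 0, 0, 1], [-0.03, 0, 0.2, 0, 0, 0, 1], [-0.06, 0, 0.3, 0, 0, 0, 1], [-0.1, 0, 0.4, 0, 0, 0, 1], [-0.1, 0, 0.5, 0, 0, 0, 1]]

```text
time_s: 18.55
tool_pos: [0.4955, -0.1544, 0.1662]
tool_rot: [-179.9, -0.0, 109.3]
force: [0.2, 0.5, 1.1]
grip_width: 0.0006
grasp_force: 0.3
```

jog_arm:
  motion:
    - [[0, -0.1, 0.03, 0, 0, 0, 1], [-0.05, -0.2, 0.06, 0, 0, 0, 1], [-0.1, -0.25, 0.09, 0, 0, 0, 1], [-0.15, -0.3, 0.12, 0, 0, 0, 1], [-0.15, -0.3, 0.12, 0, 0, 0, 1]]

```text
time_s: 19.05
tool_pos: [0.4718, -0.1794, 0.1555]
tool_rot: [180.0, -0.0, 109.2]
force: [0.2, -1.0, -0.4]
grip_width: -0.0001
grasp_force: 0.0
```

jog_arm:
  motion:
    - [[-0.1, -0.05, 0, 0, 0, 0, 1], [-0.1, -0.05, 0.03, 0, 0, 0, 1], [-0.1, -0.05, 0.05, 0, 0, 0, 1], [-0.1, -0.05, 0.07, 0, 0, 0, 1], [-0.1, -0.05, 0.07, 0, 0, 0, 1]]

```text
time_s: 19.55
tool_pos: [0.4712, -0.1888, 0.1483]
tool_rot: [-180.0, -0.0, 109.4]
force: [0.5, -1.0, 0.4]
grip_width: 0.0006
grasp_force: 0.0
```

jog_arm:
  motion:
    - [[0, 0, 0.01, 0, 0, 0, 1], [0, 0, 0.015, 0, 0, 0, 1], [0, 0, 0.015, 0, 0, 0, 1]]

```text
time_s: 19.85
tool_pos: [0.4713, -0.1889, 0.1479]
tool_rot: [180.0, -0.0, 109.4]
force: [-3.0, 0.9, 7.5]
grip_width: 0.0005
grasp_force: 3.5
```

jog_arm:
  motion:
    - [[0, 0, 0.01, 0, 0, 0, 1], [0, 0, 0.015, 0, 0, 0, 1], [0, 0, 0.015, 0, 0, 0, 1], [0, 0, 0.015, 0, 0, 0, 1]]

```text
time_s: 20.25
tool_pos: [0.4714, -0.1889, 0.1476]
tool_rot: [180.0, -0.1, 109.3]
force: [-6.2, 1.6, 16.8]
grip_width: 0.0003
grasp_force: 8.2
```

jog_arm:
  motion:
    - [[0, 0, -0.1, 0, 0, 0, 1], [0, 0, -0.4, 0, 0, 0, 1], [0, 0, -0.8, 0, 0, 0, 1], [0, 0, -1, 0, 0, 0, 1], [0, 0, -1, 0, 0, 0, 1]]

```text
time_s: 20.75
tool_pos: [0.473, -0.1895, 0.2486]
tool_rot: [179.7, 0.1, 109.4]
force: [0.2, -0.7, -0.4]
grip_width: 0.0005
grasp_force: 0.0
```

jog_arm:
  motion:
    - [[-0.2, 0, -0.4, 0, 0, 0, 1], [-0.4, 0, -0.8, 0, 0, 0, 1], [-0.4, 0, -0.8, 0, 0, 0, 1], [-0.4, 0, -0.8, 0, 0, 0, 1]]

```text
time_s: 21.15
tool_pos: [0.4844, -0.2271, 0.325]
tool_rot: [-180.0, 0.0, 109.3]
force: [-0.4, 0.1, -0.1]
grip_width: 0.0003
grasp_force: 0.0
```

Run:
```python
from h import *
p,r,o=pose(); print(p,o['force'],o['time_s'])
im,d,M,K,k=grab('wrist'); C=cloud(d,M,K,k)
rr=np.hypot(C[...,0]-.4578,C[...,1]+.1595); P=C[(d>0)&(rr<.045)&(C[...,2]>.1)&(C[...,2]<.2)]
c0=P.mean(0); V=np.linalg.svd(P-c0,full_matrices=False)[2][2]; print('lid',len(P),c0,V,'tilt',np.degrees(np.arccos(abs(V[2]))))
im2,d2,M,K,k=grab('scene'); C=cloud(d2,M,K,k)
print('mug',rim(C,d2,(.465,.138),.095,.03,.055))
a=cv2.resize(im[60:320,150:500],(400,297)); b=cv2.resize(im2[140:310,210:440],(400,296)); cv=np.zeros((297,800,3),np.uint8); cv[:,:400]=a; cv[:296,400:]=b; save(cv,'fin.png')
t,dt,M,K,k=grab('top'); z=np.load('top0.npz')
df=np.abs(t.astype(int)-z['im'].astype(int)).max(2)
for n,bx in dict(cup=(300,340,132,168),spoon=(280,345,185,203),box=(252,328,100,140)).items():
    print(n,(df[bx[2]:bx[3],bx[0]:bx[1]]>60).sum(), np.median(df[bx[2]:bx[3],bx[0]:bx[1]]))
```

```text
[ 0.48437446 -0.22707066  0.32503848] [-0.38443166  0.09499294 -0.12705475] 21.15
lid 7226 [ 0.4574261  -0.15858087  0.13489666] [0.00268895 0.00783237 0.99996571] tilt 0.4744771600942899
mug (array([0.46455458, 0.1370117 ]), np.float64(0.044943994908800015), 162, np.float64(0.09383451067554084))
cup 444 6.0
spoon 678 73.0
box 0 3.0
```

View pics/fin.png

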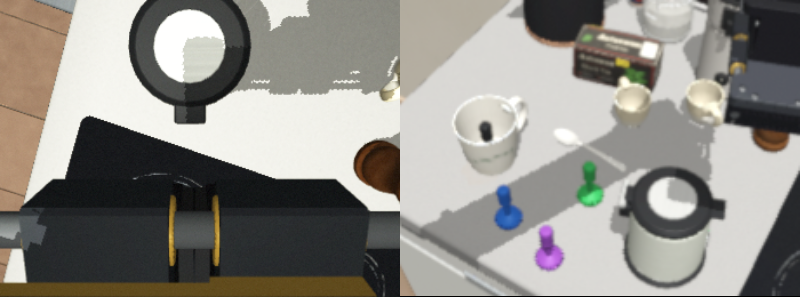

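The lid lies shut on the jug (tilt 0.5°, upper face at 135 mm). The whisk stands in the mug at (487,130), and the cup, spoon and box are in place; the pixel changes around them are arm shadow. Handing in.

```bash
python3 -c "
from cell import env
print(env.sign_off())"
```

```text
the job is handed in; nothing more can be done
None
```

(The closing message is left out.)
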